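# Fit the splined yoke on the gearbox shaft

## Robot

A 7-joint arm with a two-finger parallel gripper is mounted at the origin on a cart in front of the work surface, level with it; the furniture and walls round the work are solid. World frame = base frame: x ahead of the robot, y to its left, z up, the work surface at z = 0. Lengths are in m, angles in rad, forces in N, time in s.
With the tool pointing down it reaches from about 0.4 to 0.9 m from the base axis. Payload 5.5 kg.
Tool frame: the origin (TCP) lies at the very end of the fingers, on their centre line; the grasp point (between the pads) lies 19 mm behind it; z points along the fingers, y is the line along which they close (so a half turn about z gives the same grasp; the last joint's range is limited). The gripper opens to 85 mm and grips with 20 to 120 N. Pads are 22 mm wide; open, the fingers measure 114 mm over their backs; the gripper's body (76 mm by 85 mm) begins 54 mm behind the grasp point. The pads swing forward as they close: fully open they stand 13 mm farther back than shut.
Start: joints at [0.263, 0.501, -0.427, 1.55, 0.221, 1.138, -0.21], TCP at [0.65, 0, 0.231] pointing down, gripper open.
Joint ranges: [-2.88, 2.88], [-0.31, 2.03], [-1.54, 1.56], [0.2, 2.42], [-1.41, 4.55], [0.19, 2.02], [-2.57, 2.57]. Speed limits (rad/s): [2.57, 2.57, 3.14, 3.14, 3.14, 3.14, 3.14].

## Interface

Orientations are given as a unit quaternion [x, y, z, w].
In Python, from cell import sensors, cams, env, spot_in, silhouettes, place_of gives the robot as it stands.
- The arm moves only by the tool play_rows, never from a script. Its argument "rows" is a list of rows, each a list of 7 numbers: the shift along the tool's x, y, z in m, then the turn, a rotation vector about the tool's x, y, z in degrees, then the opening, from 0 (shut) to 1 (fully open). A call has exactly 8 rows; each row shifts and turns the commanded pose from where the row before left it, along the tool's axes as they then stand; what a row does not reach is not made up. A row lasts 1/10 s, in which the tool goes at most 50 mm and 8.59 degrees, less where a joint would pass 70% of its speed; a pose out of reach is approached as far as the arm can. A call is refused whole if a number of a shift passes 0.05 or a number of a turn 8.59, either way. A call with a gripper value outside its range is refused whole. The fingers move at their own pace and stop on an object; the grip force is fixed at half the most. Time passes only in rows, so rows that do not move let the fingers close, or fill a call up. It gives the time, the measured TCP pose, the force, the opening and the grip force at its end, in the units of the state.
- sensors.get_state(): the state, without advancing time (a new reading comes with each control period).
- cams.grab_frame(name): name is "scene" or "side" or "wrist"; returns (picture, depth): 480x640x3 uint8, red, green, blue; 480x640 float32, m along the optical axis (not along the pixel's ray), 0 where there is no reading.
- cams.camera_params(name): a dict with "intrinsics" (3x3 intrinsics, pixels), "R" (3x3) and "t" (3): a world point X has camera coordinates R X + t. Camera axes: x right, y down, z forward; pixel columns grow to the right and rows downward; lengths in m; the calibration is good to about 2 mm. A picture is of the moment at which its call begins: read the wrist's pose just before it. camera_params takes no time and is no camera call; for the wrist camera it gives the pose at the moment of the call.
- env.finish_job(): hands the job in; it is judged then, once.
Trained networks look in the newest picture that a camera, given by its name, has taken for a name from the list of things; names that differ only in an ending like _2 or _b are one class to them, and where a whole thing is asked for, a point or a joint stands for the part that bears it (a point fixed in the world has none). Each returns a list of dicts, best first, with "confidence" (0 to 1); they miss things now and then, are a little off and sometimes report something else, mostly with a low value. They report only what shows in the picture. A call takes as long as a camera call. They do not tell look-alikes from the thing itself.
- spot_in(camera, thing): "extent" ([left, top, right, bottom] in pixels, round what is visible of it).
- silhouettes(camera, thing): "mask" (480x640 bool, what is visible of it) and "extent" ([left, top, right, bottom] in pixels, round what is visible of it).
- place_of(camera, thing): "location" ([row, column] in pixels: a listed point, or the origin of a listed thing).
The state is a dict: "time_s": time; "q": joint angles; "joint_vel": joint speeds; "joint_torque": joint torques, N m; "ee_pos": TCP position; "ee_rot": TCP orientation; "contact_force": force on the tool from outside, world axes, zero at the start; "torque": the same for the moment, N m; "width": opening from 0.0 (shut) to 1.0 (fully open); "grasp_force": force on a finger pad.
Only numpy, scipy, OpenCV 4.12 (cv2) and the standard library are available. Lean on these libraries where they do the work, as an engineer would, in place of code of your own. Each camera call takes 0.05 s, during which the arm holds its last target. There are 200 camera calls.

## Task

Fit the drive yoke onto the gearbox's upright splined shaft: feel for the splines with light pressure while rocking it until the teeth mesh (never forcing it with more than about 40 N), then push it fully home onto the collar. Then turn yoke and shaft together until its two ears stand in line with the two big hexagon bolts on the gearbox, and let go, leaving the small parts lying round about where they are.

Things in the scene. Friction and masses are not known exactly. Their poses are not given: they have to be found in the camera images.
- gearbox: Small cast aluminium gearbox fixed to the worktop, 84 x 110 mm footprint (x by y), a steel shaft standing upright at its centre. Origin: centre of its underside; z up along the shaft. The shaft turns stiffly about z (0.3 N m friction, so light rubbing does not turn it; free for over 60 degrees either way). The angle at which its splines stand is not measured and differs each time.
- shaft_seat (a point): Centre of the top face of the shaft's collar (40 mm diameter), on which the yoke's hub must come to rest, 55 mm above the gearbox's origin; axes as the gearbox's.
- spline_top (a point): On the shaft's axis at the upper ends of its splines, 26 mm above the seat. Six straight splines, 60 degrees apart, each 6 mm wide, 30 mm diameter over them, 22 mm between them, run from the seat up to here. Axes as the gearbox's, not turning with the shaft.
- shaft_tip (a point): Centre of the top of the shaft, 42 mm above the seat. Above the splines the shaft is a plain round pilot nose, 22 mm diameter, tapering over its last 6 mm to 12 mm diameter. Axes as the gearbox's.
- bolt (a point): Top of one of the two big hexagon bolts, on the gearbox's +y axis, 44 mm from the shaft's axis, 46 mm above the gearbox's origin. The other stands opposite, on the -y axis.
- yoke: Loose dark steel drive yoke, about 0.35 kg, standing upright on its hub. Origin: centre of the hub's underside; z up along the bore. Hub 44 mm diameter, 36 mm high, with a flange of 54 mm diameter from 26 to 36 mm height. Two upright ears stand on it on the +y and -y sides.
- yoke_bore (a point): On the bore's axis at the lower ends of its teeth, 6 mm above the underside. Six inward teeth 5 mm wide, at 30, 90, 150.. degrees from the yoke's x axis, run from here up to 36 mm height; 24 mm diameter between opposite teeth, 33 mm elsewhere and below. Teeth meet spline ends with the underside 20 mm above the seat; meshed, it slides down those 20 mm, with 0.1 rad turning play each way.
- yoke_ears (a point): Midway between the cross holes of the two ears, on the bore's axis, 62 mm above the underside; axes as the yoke's. Ears 30 mm wide along x, 9 mm thick, outer flat faces 50 mm apart along y, rounded tops at 77 mm height, 14 mm cross holes at 62 mm. They can be gripped here from above, across the outer faces (along y).
- hex_sleeve: Loose hexagon spacer sleeve, 30 x 35 x 42 mm, standing on end; a bystander. Origin: centre of its underside.
- bearing: Loose ball bearing lying flat, 52 mm diameter, 15 mm high; a bystander. Origin: centre of its underside.
- bush: Loose bronze bush, 30 mm diameter, 22 mm high; a bystander. Origin: centre of its underside.
- post_right (a point): Axis, at worktop height, of the rack's fixed right corner post: steel, about 50 x 70 mm, over 1 m high. A second upright, 56 mm wide along y, stands 480 mm to its left (+y) and 20 mm farther in x. The arm starts to the right of the corner post and must fold back past it on the robot's side; it then reaches in between the two.
Mind the look-alikes: they are no part of the job. Several things have the shape of the yoke; the one meant has the colours described above.

How it is judged:
At the end, for the whole second after the job is handed in: The yoke sits upright and at rest on the shaft, its underside within 2 mm of the collar, centred within 3 mm, its two ears within 0.17 rad (10 degrees) of the line through the two big bolts (either way round), and it is released (z of yoke in the frame of shaft_seat between -0.004 and 0.002 m and horizontal distance between yoke and shaft_seat below 0.003 m and angle between yoke's own z axis and vertical below 0.06 rad and angle between the y axis of yoke and the y axis of gearbox, either way round below 0.17 rad and linear speed of yoke below 0.01 m/s and contact force between yoke and the fingers below 0.1 N); the robot touches nothing.
It fails at once if the yoke is forced against the gearbox or its shaft with more than 60 N (contact force between yoke and gearbox above 60 N).
It fails at once if a bystander part is moved by more than 30 mm (distance of any of hex_sleeve, bearing, bush from where it was at the start of the episode above 0.03 m).
It also fails if it takes over 64 s, if anything falls off the work surface, if the arm or the gripper's body presses on something with over 40 N, if the wrist force passes 120 N, or if a joint passes its speed limit or range.

## Working session

There is one attempt and no reset: what is moved stays moved. The work goes in short steps, Python scripts to look and compute and a tool call to move; the robot and the scene stay as the last step left them, time stands still between calls to the robot, and variables do not carry over. Pictures are saved under pics/ and viewed, at most 10 in all, crops included, and the job is handed in when it is done.

Besides the shell and the picture viewer there is one more tool, called in YAML: its name, and indented under it one key for each argument. play_rows: Moves the arm, as the interface text tells. Its arguments: {"type":"object","properties":{"rows":{"type":"array"}},"required":["rows"]}

```bash
mkdir -p pics && ls && cat > h.py <<'E'
import numpy as np, cv2
from cell import sensors, cams, env, spot_in, silhouettes, place_of
from scipy.spatial.transform import Rotation as Rn
def grab(n):
    P=cams.camera_params(n); im,d=cams.grab_frame(n); return im,d,P
def save(im,f): cv2.imwrite('pics/'+f,cv2.cvtColor(np.ascontiguousarray(im),cv2.COLOR_RGB2BGR))
def ray(P,r,c):
    K=np.array(P['intrinsics']);R=np.array(P['R']);t=np.array(P['t'])
    d=R.T@np.linalg.solve(K,[c,r,1.]); return -R.T@t,d
def world(P,r,c,z): # by depth
    o,d=ray(P,r,c); return o+d*z
def atz(P,r,c,h):
    o,d=ray(P,r,c); return o+d*(h-o[2])/d[2]
def tri(obs):
    A=np.zeros((3,3));b=np.zeros(3)
    for P,r,c in obs:
        o,d=ray(P,r,c);d=d/np.linalg.norm(d);M=np.eye(3)-np.outer(d,d);A+=M;b+=M@o
    return np.linalg.solve(A,b)
def proj(P,X):
    p=np.array(P['intrinsics'])@(np.array(P['R'])@X+np.array(P['t'])); return p[1]/p[2],p[0]/p[2]
E
python3 - <<'E'
from h import *
s=sensors.get_state();print({k:np.round(v,3) for k,v in s.items()})
names=['yoke','yoke_bore','yoke_ears','gearbox','shaft_seat','spline_top','shaft_tip','bolt','hex_sleeve','bearing','bush','post_right']
ims=[]
np.set_printoptions(precision=3,suppress=True)
for n in ['scene','side','wrist']:
    im,d,P=grab(n);ims.append(im);save(im,n+'0.png');print(n,'campos',-np.array(P['R']).T@P['t'])
    for k in names:
        o=[]
        for q in place_of(n,k)[:5]:
            r,c=q['location'];i,j=int(np.clip(r,0,479)),int(np.clip(c,0,639))
            o.append((round(q['confidence'],2),int(r),int(c),world(P,r,c,d[i,j])))
        print(k,o)
E
```

```text
pics
{'time_s': np.float64(0.0), 'q': array([ 0.263,  0.502, -0.427,  1.551,  0.221,  1.138, -0.21 ]), 'joint_vel': array([-0.001,  0.001, -0.   , -0.   , -0.001, -0.   , -0.   ]), 'joint_torque': array([ 0.0000e+00, -5.6952e+01, -5.8170e+00, -2.8094e+01,  1.1000e-02,
        1.2000e-02,  0.0000e+00]), 'ee_pos': array([ 0.649, -0.   ,  0.23 ]), 'ee_rot': array([ 0.707,  0.707, -0.001, -0.001]), 'contact_force': array([ 0.498,  1.258, -0.641]), 'torque': array([-0.046, -0.002,  0.051]), 'grasp_force': np.float64(0.0), 'width': np.float64(1.002)}
scene campos [-0.09  -0.516  0.77 ]
yoke [(0.72, 309, 299, array([ 0.359, -0.181,  0.04 ])), (0.55, 254, 290, array([ 0.47 , -0.086,  0.042]))]
yoke_bore [(0.6, 311, 302, array([ 0.365, -0.185,  0.031]))]
yoke_ears [(0.69, 293, 296, array([ 0.393, -0.152,  0.035]))]
gearbox [(0.73, 258, 288, array([ 0.463, -0.086,  0.036]))]
shaft_seat [(0.63, 236, 287, array([ 0.487, -0.07 ,  0.075]))]
spline_top [(0.61, 229, 291, array([ 0.501, -0.073,  0.085]))]
shaft_tip [(0.72, 319, 353, array([ 0.269, -0.341,  0.224])), (0.71, 224, 286, array([ 0.5  , -0
[... 1766 characters left out ...]
.74, 357, 67, array([ 0.404, -0.148,  0.035]))]
yoke_ears [(0.88, 414, 295, array([ 0.628, -0.209,  0.042])), (0.73, 408, 408, array([ 0.741, -0.201,  0.042])), (0.56, 392, 34, array([0.585, 0.014, 0.297]))]
gearbox [(0.76, 262, 174, array([ 0.525, -0.043,  0.05 ]))]
shaft_seat [(0.73, 287, 147, array([ 0.513, -0.054,  0.08 ]))]
spline_top [(0.64, 297, 136, array([ 0.51 , -0.056,  0.095]))]
shaft_tip [(0.82, 307, 126, array([ 0.503, -0.062,  0.098])), (0.6, 377, 299, array([ 0.632, -0.168,  0.037]))]
bolt [(0.9, 231, 150, array([ 0.504, -0.018,  0.041]))]
hex_sleeve []
bearing [(0.81, 236, 32, array([ 0.381, -0.03 ,  0.015]))]
bush [(0.96, 89, 32, array([0.413, 0.099, 0.024]))]
post_right []
```

View pics/scene0.png

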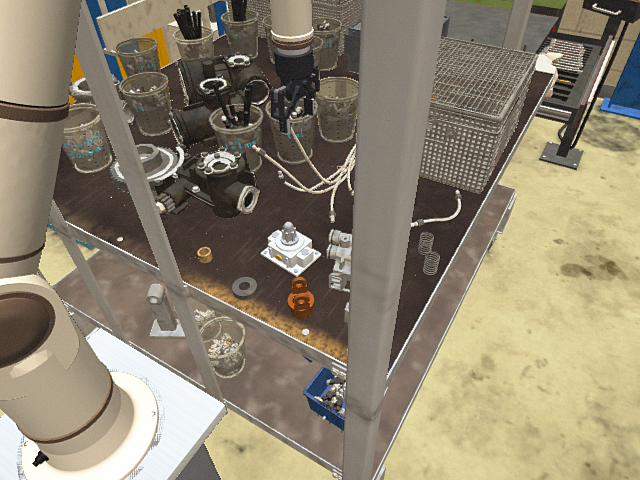

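View pics/side0.png

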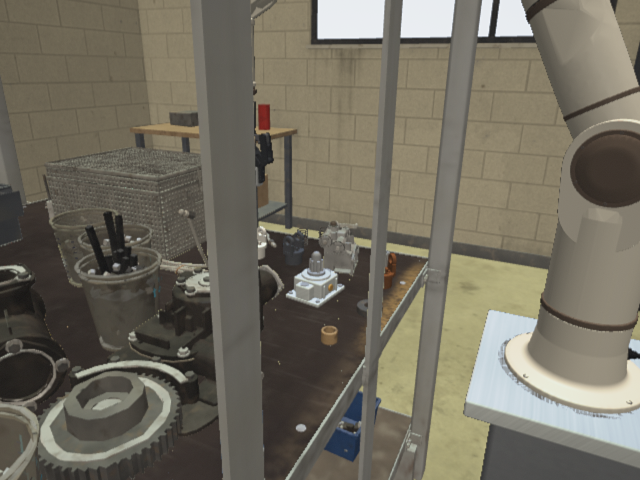

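View pics/wrist0.png

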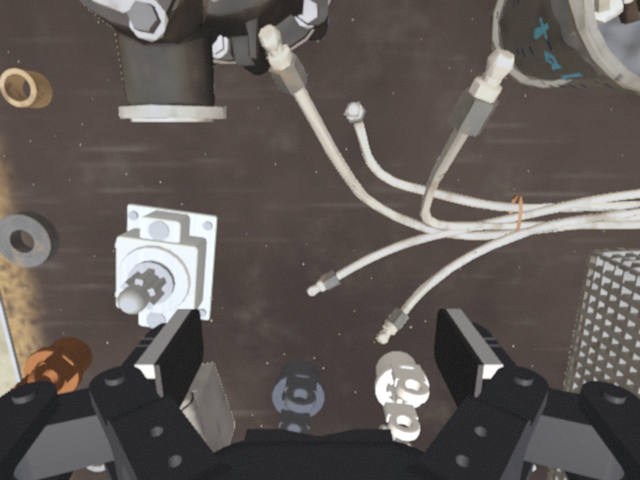

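Candidates for the yoke:
- Orange one: scene (309,299), wrist (357,67).
- Dark steel one: wrist (385,298), side (245,293).
- White one: wrist (370,399).

The text says dark steel, so I choose wrist (385,298). The side and wrist views also show a grey casting, at wrist (400,215), which I need to locate. Next I'll map the obstacles and posts, and check the dark yoke in a crop.

```bash
python3 - <<'E'
from h import *
np.set_printoptions(precision=3,suppress=True)
def cloud(n):
    im,d,P=grab(n);K=np.array(P['intrinsics']);R=np.array(P['R']);t=np.array(P['t'])
    c,r=np.meshgrid(np.arange(640),np.arange(480))
    X=np.stack([(c-K[0,2])/K[0,0]*d,(r-K[1,2])/K[1,1]*d,d],-1)
    return im,d,P,(X-t)@R
im,d,P,W=cloud('scene')
for r,c in [(100,388),(200,385),(300,380),(400,370),(430,365),(100,360),(100,425),(100,130),(200,160),(300,190),(380,210)]: print('scene',r,c,W[r,c])
A=[W[d>0]]
im,d,P,W=cloud('side')
for r,c in [(100,225),(300,235),(450,240),(100,388),(300,375),(100,455),(300,435)]: print('side',r,c,W[r,c])
A.append(W[d>0])
im,d,P,W=cloud('wrist');Ww=W[:300+130];A.append(Ww[d[:430]>0])
A=np.vstack(A)
# height map 2cm cells x .3-.85, y .2..-.4
H=np.full((22,24),0.)
m=(A[:,0]>.34)&(A[:,0]<.78)&(A[:,1]>-.3)&(A[:,1]<.18)&(A[:,2]<.4)
for p in A[m]:
    i=int((p[0]-.34)/.02);j=int((.18-p[1])/.02);H[i,j]=max(H[i,j],p[2])
print('cols y',(0.17-.02*np.arange(24)).round(2))
for i in range(22): print('%.2f'%(.35+.02*i),(H[i]*1000).astype(int))
save(cv2.resize(im[330:450,220:460],None,fx=3,fy=3),'crop0.png')
for k in ['yoke','shaft_tip','gearbox','hex_sleeve']:
    for n in ['wrist','side']:
        for s in silhouettes(n,k): print(n,k,round(s['confidence'],2),s['extent'])
E
```

```text
scene 100 388 [ 0.269 -0.365  0.565]
scene 200 385 [ 0.268 -0.372  0.455]
scene 300 380 [ 0.269 -0.377  0.291]
scene 400 370 [ 0.268 -0.379  0.029]
scene 430 365 [ 0.268 -0.375 -0.09 ]
scene 100 360 [ 0.271 -0.336  0.557]
scene 100 425 [ 0.294 -0.39   0.56 ]
scene 100 130 [0.69  0.605 0.123]
scene 200 160 [0.46  0.284 0.05 ]
scene 300 190 [ 0.496  0.352 -0.416]
scene 380 210 [ 0.308  0.105 -0.405]
side 100 225 [0.308 0.506 0.445]
side 300 235 [0.306 0.509 0.295]
side 450 240 [0.308 0.511 0.146]
side 100 388 [0.306 0.131 0.427]
side 300 375 [0.307 0.132 0.119]
side 100 455 [ 0.291 -0.329  0.405]
side 300 435 [ 0.286 -0.327 -0.091]
cols y [ 0.17  0.15  0.13  0.11  0.09  0.07  0.05  0.03  0.01 -0.01 -0.03 -0.05
 -0.07 -0.09 -0.11 -0.13 -0.15 -0.17 -0.19 -0.21 -0.23 -0.25 -0.27 -0.29]
0.35 [ 2  3  3  2  2  3  3  2  3 17 17 17 12  3  3  3 39 76  3  3  3  3  3  2]
0.37 [ 2  2  2  3  3  3  2  3  2 18 17 17 16  2  3 36 38 78 77  2  3  3  2  2]
0.39 [ 4  4  3 24 25  3  3  3  3 17 17 17  2  3  3 67 78 77 44  2  3  2 17  1]
0.41 [ 3  3  3 24 24  3  3  3  3  3  3  2  3  2  3  3 78 74 38  3  2 43
[... 1684 characters left out ...]
1 151 148   3   3   3   2   3  14  22  20  21  24   2   2   2   2  37
   2   2   2   2   2  13]
wrist yoke 0.97 [15.7, 336.2, 93.7, 396.3]
wrist yoke 0.85 [269.9, 363.3, 322.9, 435.4]
wrist yoke 0.75 [374.5, 353.4, 429.4, 440.4]
side yoke 0.94 [283.0, 236.0, 307.0, 264.6]
side yoke 0.79 [258.3, 229.2, 268.4, 256.6]
side yoke 0.75 [383.5, 254.0, 394.9, 288.1]
wrist shaft_tip 0.92 [114.2, 204.4, 219.8, 327.1]
wrist shaft_tip 0.56 [0.0, 70.4, 54.6, 106.1]
side shaft_tip 0.82 [287.1, 248.8, 344.1, 309.3]
wrist gearbox 0.81 [116.3, 205.2, 219.1, 328.7]
side gearbox 0.96 [284.2, 250.4, 345.5, 304.9]
wrist hex_sleeve 0.56 [90.4, 464.3, 105.0, 468.0]
side hex_sleeve 0.56 [385.8, 249.9, 388.9, 263.3]
```

View pics/crop0.png

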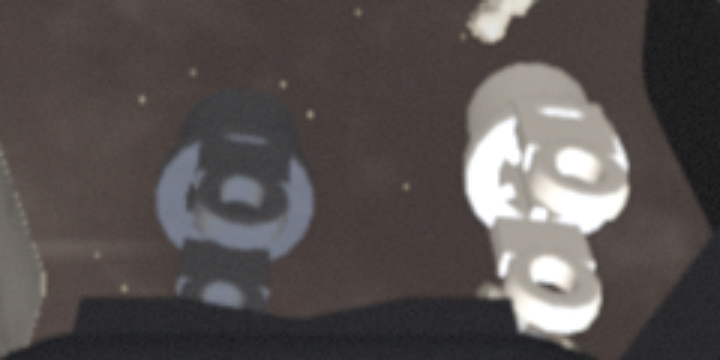

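The crop confirms the dark steel yoke on the left, with its ears in line with world y, and the white look-alike on the right. The yoke is at about (0.633,-0.19). The grey casting spans x 0.47–0.57, y<-0.14 and reaches 0.12 m high. I'll move towards the yoke.

play_rows:
  rows:
    - [-0.03, -0.003, 0, 0, 0, 0, 1]
    - [-0.03, -0.003, 0, 0, 0, 0, 1]
    - [-0.03, -0.003, 0, 0, 0, 0, 1]
    - [-0.03, -0.003, 0, 0, 0, 0, 1]
    - [0, 0, 0, 0, 0, 8.5, 1]
    - [0, 0, 0, 0, 0, 8.5, 1]
    - [0, 0, 0, 0, 0, 8.5, 1]
    - [0, 0, 0, 0, 0, 8.5, 1]

```text
time_s: 3.3
ee_pos: [0.638, -0.1201, 0.2313]
ee_rot: [0.884, 0.467, 0.0, -0.0]
contact_force: [-0.3, 0.7, 0.3]
width: 1.0
grasp_force: 0.0
```

play_rows:
  rows:
    - [0, 0, 0, 0, 0, 8.5, 1]
    - [0, 0, 0, 0, 0, 8.5, 1]
    - [0, 0, 0, 0, 0, 8.5, 1]
    - [0, 0, 0, 0, 0, 8.5, 1]
    - [0, 0, 0, 0, 0, 8.5, 1]
    - [0, 0, 0, 0, 0, 8.5, 1]
    - [0, 0, 0, 0, 0, 5, 1]
    - [0, 0, 0, 0, 0, 0, 1]

```text
time_s: 4.1
ee_pos: [0.638, -0.1198, 0.2313]
ee_rot: [1.0, -0.0, 0.0, 0.0]
contact_force: [-0.2, -0.1, 1.1]
width: 1.001
grasp_force: 0.0
```

```bash
cat > look.py <<'E'
from h import *
import sys
np.set_printoptions(precision=4,suppress=True)
s=sensors.get_state();print('t',s['time_s'],'q',s['q'],'tcp',s['ee_pos'],'f',s['contact_force'])
Rt=Rn.from_quat(s['ee_rot']).as_matrix();print('toolx',Rt[:,0],'tooly',Rt[:,1])
im,d,P=grab('wrist');save(im,sys.argv[1]);print('cam',-np.array(P['R']).T@P['t'],P['intrinsics'][0][0]);print(np.array(P['R']))
np.savez(sys.argv[1]+'.npz',im=im,d=d,K=P['intrinsics'],R=P['R'],t=P['t'])
c,r=np.meshgrid(np.arange(640),np.arange(480))
K=np.array(P['intrinsics'])
W=(np.stack([(c-K[0,2])/K[0,0]*d,(r-K[1,2])/K[1,1]*d,d],-1)-P['t'])@np.array(P['R'])
for k in sys.argv[2:]:
    for q in place_of('wrist',k)[:5]:
        a,b=q['location'];i,j=int(np.clip(a,0,479)),int(np.clip(b,0,639));print(k,round(q['confidence'],2),int(a),int(b),W[i,j])
E
python3 look.py w1.png yoke yoke_ears yoke_bore shaft_tip
```

```text
t 4.1 q [ 0.2023  0.4662 -0.0802  1.5624  0.0403  1.1146 -1.4582] tcp [ 0.638  -0.1198  0.2313] f [-0.2465 -0.0843  1.061 ]
toolx [ 1.     -0.0003  0.    ] tooly [-0.0003 -1.      0.0001]
cam [ 0.7114 -0.1195  0.3746] 395.8194494107962
[[ 0.0008 -1.      0.0003]
 [-0.9581 -0.0007  0.2865]
 [-0.2865 -0.0005 -0.9581]]
yoke 0.87 215 392 [ 0.6426 -0.177   0.0732]
yoke 0.7 419 357 [ 0.4124 -0.1605  0.0287]
yoke 0.6 98 389 [ 0.7325 -0.1824  0.0007]
yoke 0.16 328 265 [ 0.531  -0.0707  0.0496]
yoke_ears 0.82 92 399 [ 0.7376 -0.1911  0.0003]
yoke_ears 0.65 226 407 [ 0.617  -0.2043  0.0083]
yoke_ears 0.35 400 449 [ 0.4295 -0.2585  0.0204]
yoke_bore 0.87 95 390 [ 0.735  -0.183   0.0013]
yoke_bore 0.7 211 394 [ 0.63   -0.1925  0.0008]
yoke_bore 0.7 427 358 [ 0.4139 -0.1603  0.0418]
shaft_tip 0.72 389 247 [ 0.5013 -0.0609  0.0972]
```

```bash
cat > meas.py <<'E'
import numpy as np,cv2,sys
np.set_printoptions(precision=4,suppress=True)
def W(f):
    z=np.load(f);d=z['d'];K=z['K'];c,r=np.meshgrid(np.arange(640),np.arange(480))
    w=(np.stack([(c-K[0,2])/K[0,0]*d,(r-K[1,2])/K[1,1]*d,d],-1)-z['t'])@z['R'];w[d<=0]=99;return w,z
def sel(w,cx,cy,rad,z0,z1):
    p=w.reshape(-1,3);return p[(np.hypot(p[:,0]-cx,p[:,1]-cy)<rad)&(p[:,2]>z0)&(p[:,2]<z1)]
E
python3 - <<'E'
from meas import *
w,z=W('w1.png.npz')
p=sel(w,.633,-.19,.045,.045,.085);print('ears',len(p),p.min(0),p.max(0))
t=p[p[:,2]>.072]
for s in (t[t[:,1]>-.19],t[t[:,1]<-.19]): print('ear top',len(s),s.mean(0),s.min(0),s.max(0))
f=sel(w,.633,-.19,.045,.033,.04);print('flange',len(f),f.min(0),f.max(0))
from scipy.optimize import least_squares
# shaft tip & gearbox
s=sel(w,.505,-.065,.03,.09,.105);print('tip',len(s),s.mean(0),s.min(0),s.max(0))
import cv2
r=cv2.minAreaRect(t[:,:2].astype(np.float32)*1000);print('ears rect',r)
g=sel(w,.505,-.065,.08,.004,.045);print('gb rect',g.min(0),g.max(0),cv2.minAreaRect(g[:,:2].astype(np.float32)*1000))
cv2.imwrite('pics/c1.png',cv2.cvtColor(cv2.resize(z['im'][150:440,170:470],None,fx=2,fy=2),cv2.COLOR_RGB2BGR))
E
```

```text
ears 1468 [ 0.6121 -0.2195  0.045 ] [ 0.6481 -0.1659  0.079 ]
ear top 325 [ 0.6338 -0.1724  0.0757] [ 0.6211 -0.1779  0.072 ] [ 0.6455 -0.1669  0.079 ]
ear top 334 [ 0.6269 -0.2126  0.0756] [ 0.6144 -0.2188  0.072 ] [ 0.6376 -0.2074  0.0787]
flange 1218 [ 0.6034 -0.2186  0.033 ] [ 0.6561 -0.1661  0.04  ]
tip 475 [ 0.5065 -0.0618  0.0951] [ 0.4933 -0.0716  0.0901] [ 0.515  -0.0507  0.0993]
ears rect ((629.4837646484375, -192.91429138183594), (50.10614776611328, 23.94895362854004), 79.82701110839844)
gb rect [ 0.4551 -0.1204  0.004 ] [ 0.5523 -0.0016  0.045 ] ((504.1323547363281, -60.85076141357422), (110.48666381835938, 84.0379638671875), 81.80813598632812)
```

View pics/c1.png

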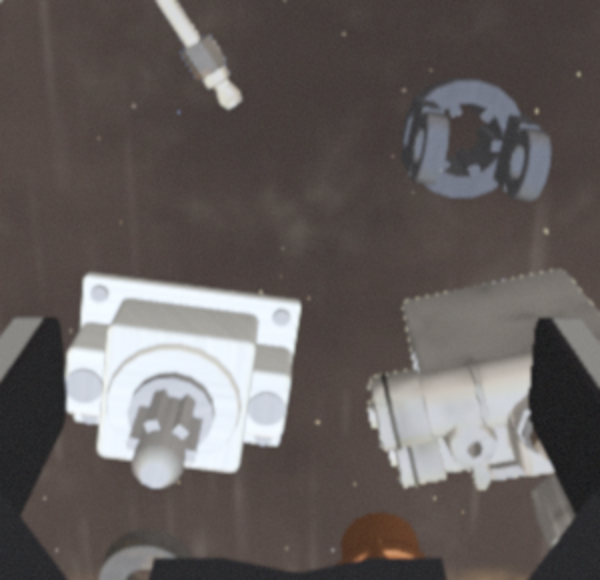

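Crop at 2x: the dark yoke is at (470,140) with its ears at (425,145) and (530,160), and the gearbox shaft is at (160,440). Both ear line and bolt line run about 8–10° clockwise from +y. Yoke at (0.630,-0.1926), gearbox at (0.504,-0.061), and the tip and ear heights match the text. Now the grasp.

play_rows:
  rows:
    - [-0.002, 0.018, 0, 0, 0, 0, 1]
    - [-0.002, 0.018, 0, 0, 0, 0, 1]
    - [-0.002, 0.018, 0, 0, 0, 0, 1]
    - [-0.002, 0.019, 0, 0, 0, 0, 1]
    - [0, 0, 0.02, 0, 0, 5, 1]
    - [0, 0, 0.03, 0, 0, 5, 1]
    - [0, 0, 0.03, 0, 0, 0, 1]
    - [0, 0, 0.03, 0, 0, 0, 1]

```text
time_s: 5.15
ee_pos: [0.6295, -0.1958, 0.1204]
ee_rot: [0.996, -0.088, 0.0, 0.001]
contact_force: [0.3, -1.0, 0.4]
width: 1.001
grasp_force: 0.0
```

```bash
python3 look.py w2.png && python3 - <<'E'
from meas import *
w,z=W('w2.png.npz')
t=sel(w,.63,-.193,.045,.072,.085)
for s in (t[t[:,1]>-.19],t[t[:,1]<-.19]): print('ear top',len(s),s.mean(0),s.min(0),s.max(0))
print(cv2.minAreaRect(t[:,:2].astype(np.float32)*1000))
f=sel(w,.63,-.193,.045,.033,.04);print('flange',len(f),f.min(0),f.max(0))
E
```

```text
t 5.15 q [ 0.277   0.5967 -0.0234  1.6249  0.0178  0.9195 -1.5009] tcp [ 0.6295 -0.1958  0.1204] f [ 0.2567 -1.0114  0.435 ]
toolx [ 0.9844 -0.176   0.0006] tooly [-0.176  -0.9844  0.001 ]
cam [ 0.7016 -0.2082  0.2637] 395.8194494107962
[[-0.1749 -0.9846  0.0012]
 [-0.9434  0.1679  0.2859]
 [-0.2817  0.0489 -0.9582]]
ear top 707 [ 0.6342 -0.1734  0.0757] [ 0.6214 -0.1787  0.072 ] [ 0.6449 -0.1671  0.0791]
ear top 711 [ 0.6276 -0.2133  0.0758] [ 0.6147 -0.2191  0.072 ] [ 0.6385 -0.2075  0.0793]
((629.9556884765625, -193.08880615234375), (49.6785774230957, 23.66327476501465), 80.0060806274414)
flange 2736 [ 0.6031 -0.2197  0.033 ] [ 0.6561 -0.171   0.04  ]
```

play_rows:
  rows:
    - [0, -0.0027, 0.02, 0, 0, 0, 1]
    - [0, 0, 0.02, 0, 0, 0, 1]
    - [0, 0, 0.018, 0, 0, 0, 1]
    - [0, 0, 0.012, 0, 0, 0, 1]
    - [0, 0, 0.006, 0, 0, 0, 1]
    - [0, 0, 0, 0, 0, 0, 1]
    - [0, 0, 0, 0, 0, 0, 0]
    - [0, 0, 0, 0, 0, 0, 0]

```text
time_s: 6.0
ee_pos: [0.6313, -0.1906, 0.0465]
ee_rot: [0.996, -0.087, 0.001, 0.0]
contact_force: [-0.5, -0.6, -0.4]
width: 0.693
grasp_force: 0.0
```

play_rows:
  rows:
    - [0, 0, 0, 0, 0, 0, 0]
    - [0, 0, 0, 0, 0, 0, 0]
    - [0, 0, 0, 0, 0, 0, 0]
    - [0, 0, 0, 0, 0, 0, 0]
    - [0, 0, 0, 0, 0, 0, 0]
    - [0, 0, 0, 0, 0, 0, 0]
    - [0, 0, -0.01, 0, 0, 0, 0]
    - [0, 0, -0.01, 0, 0, 0, 0]

```text
time_s: 6.8
ee_pos: [0.6296, -0.1897, 0.0651]
ee_rot: [0.996, -0.087, -0.001, -0.0]
contact_force: [0.7, 0.3, -3.8]
width: 0.573
grasp_force: 62.5
```

play_rows:
  rows:
    - [0, 0, -0.02, 0, 0, 0, 0]
    - [0, 0, -0.03, 0, 0, 0, 0]
    - [0, 0, -0.03, 0, 0, 0, 0]
    - [0, 0, -0.03, 0, 0, 0, 0]
    - [0, -0.02, -0.02, 0, 0, 0, 0]
    - [0, -0.03, 0, 0, 0, 0, 0]
    - [0, -0.03, 0, 0, 0, 0, 0]
    - [0, 0, 0, 0, 0, 0, 0]

```text
time_s: 7.6
ee_pos: [0.6452, -0.1033, 0.196]
ee_rot: [0.997, -0.083, 0.0, -0.003]
contact_force: [-0.2, 2.0, -3.4]
width: 0.57
grasp_force: 62.9
```

```bash
python3 look.py w3.png shaft_tip yoke_ears && python3 - <<'E'
from meas import *
# rectify w1 & w3 at z=.081 and .068
out=[]
for f in ['w1.png.npz','w3.png.npz']:
    w,z=W(f)
    row=[]
    for h in (.081,.056):
        g=np.arange(-30,30,.25)/1000
        X,Y=np.meshgrid(.504-0+g,-.061-g) # cols +x, rows -y
        Q=np.stack([X,Y,np.full_like(X,h)],-1)@z['R'].T+z['t'];p=Q@z['K'].T
        mx=(p[...,0]/p[...,2]).astype(np.float32);my=(p[...,1]/p[...,2]).astype(np.float32)
        r=cv2.resize(cv2.remap(z['im'],mx,my,cv2.INTER_CUBIC),None,fx=1.6,fy=1.6)
        for R in (11,15): cv2.circle(r,(192,192),int(R*6.4),(255,0,0),1)
        row.append(r)
    out.append(np.hstack(row))
cv2.imwrite('pics/rect.png',cv2.cvtColor(cv2.resize(np.vstack(out),(600,600)),cv2.COLOR_RGB2BGR))
w,z=W('w3.png.npz')
s=sel(w,.505,-.063,.03,.09,.105);print('tip',len(s),s.mean(0),s.min(0),s.max(0))
g=sel(w,.505,-.065,.08,.004,.045);print('gb',cv2.minAreaRect(g[:,:2].astype(np.float32)*1000))
E
```

```text
t 7.6 q [ 0.1556  0.5056 -0.0486  1.5851  0.0212  1.0513 -1.6344] tcp [ 0.6452 -0.1033  0.196 ] f [-0.1894  2.0352 -3.3519]
toolx [ 0.9862 -0.1654 -0.0001] tooly [-0.1654 -0.9862 -0.0051]
cam [ 0.7175 -0.1159  0.3392] 395.8194494107962
[[-0.1642 -0.9864 -0.005 ]
 [-0.9453  0.1559  0.2866]
 [-0.2819  0.0518 -0.958 ]]
shaft_tip 0.83 432 294 [ 0.6563 -0.1001  0.2703]
yoke_ears 0.9 334 318 [ 0.6276 -0.0999  0.1802]
yoke_ears 0.56 76 416 [ 0.7401 -0.1964  0.0004]
tip 453 [ 0.5083 -0.0624  0.0946] [ 0.4953 -0.0715  0.09  ] [ 0.5151 -0.0502  0.099 ]
gb ((500.6329650878906, -60.352447509765625), (109.47904968261719, 77.47560119628906), 82.79849243164062)
```

View pics/rect.png

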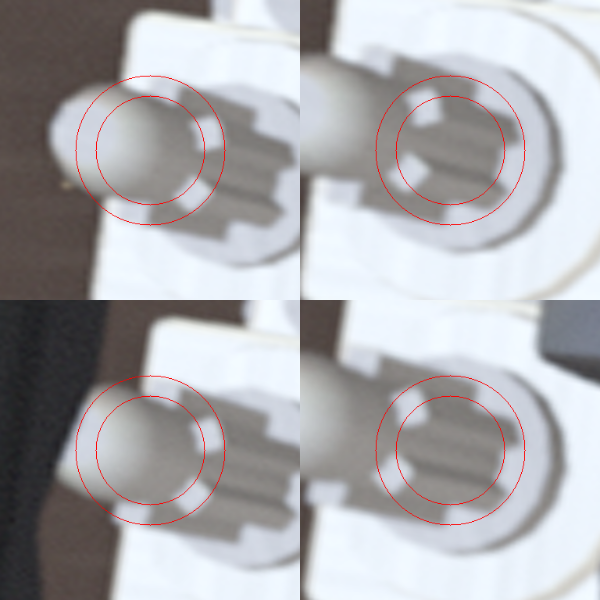

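View pics/w3.png

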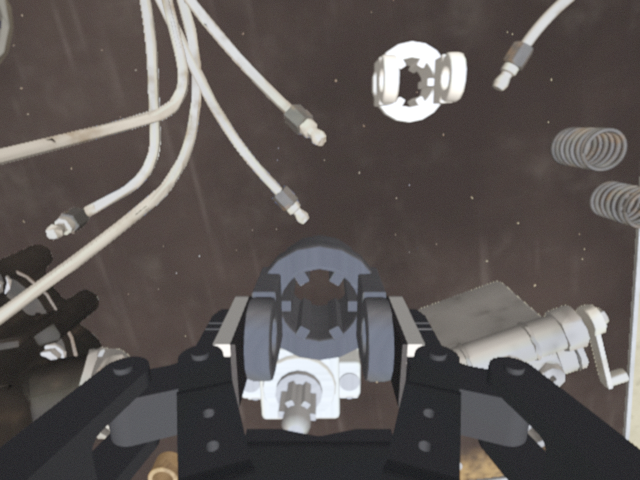

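Rectified view (left column, plane z=0.081): the spline ends lie on the ring between 11 and 15 mm. So the axis estimate holds, and the splines stand at about 15.5°+60k. The yoke (yaw about -9.5°) needs to turn by +25°. The full picture shows it held squarely at (320,310). I'll move over the shaft and turn.

play_rows:
  rows:
    - [-0.029, -0.0036, 0, 0, 0, 0, 0]
    - [-0.029, -0.0036, 0, 0, 0, 0, 0]
    - [-0.029, -0.0036, 0, 0, 0, 0, 0]
    - [-0.029, -0.0036, 0, 0, 0, 0, 0]
    - [-0.03, -0.0036, 0, 0, 0, 0, 0]
    - [0, 0, 0, 0, 0, -8.4, 0]
    - [0, 0, 0, 0, 0, -8.4, 0]
    - [0, 0, 0, 0, 0, -8.4, 0]

```text
time_s: 8.55
ee_pos: [0.5033, -0.0701, 0.1957]
ee_rot: [0.991, 0.134, 0.0, 0.0]
contact_force: [-0.0, 0.6, -3.0]
width: 0.574
grasp_force: 62.8
```

play_rows:
  rows:
    - [0, 0, 0, 0, 0, 0, 0]
    - [0, 0, 0, 0, 0, 0, 0]
    - [0, 0, 0, 0, 0, 0, 0]
    - [0, 0, 0, 0, 0, 0, 0]
    - [0, 0, 0, 0, 0, 0, 0]
    - [0, 0, 0, 0, 0, 0, 0]
    - [0, 0, 0, 0, 0, 0, 0]
    - [0, 0, 0, 0, 0, 0, 0]

```text
time_s: 9.35
ee_pos: [0.5037, -0.0684, 0.1953]
ee_rot: [0.991, 0.132, 0.0, -0.0]
contact_force: [-0.2, -0.1, -2.9]
width: 0.572
grasp_force: 62.8
```

```bash
cat > yk.py <<'E'
import sys,subprocess
from meas import *
print(subprocess.run(['python3','look.py',sys.argv[1]],capture_output=True,text=True).stdout)
w,z=W(sys.argv[1]+'.npz')
from h import sensors
s=sensors.get_state();t=s['ee_pos']
p=sel(w,t[0],t[1],.05,t[2]-.05,t[2]+.06)
o=sel(w,t[0],t[1],.05,t[2]+.02,t[2]+.045)
from scipy.spatial.transform import Rotation as Rn
R=Rn.from_quat(s['ee_rot']).as_matrix()
q=(p-t)@R
e=q[(abs(q[:,2]+.03)<.006)&(abs(q[:,1])<.0255)&(abs(q[:,0])<.02)];print('ear tops tool frame',len(e))
for k in (e[e[:,1]>0],e[e[:,1]<0]): print(k.mean(0),np.percentile(k,3,axis=0),np.percentile(k,97,axis=0))
f=q[(abs(q[:,2]-.0105)<.005)&(np.hypot(q[:,0],q[:,1])<.031)];print('flange',len(f),f.min(0),f.max(0),np.median(f,0))
E
python3 yk.py w4.png
```

```text
t 9.35 q [ 0.195   0.2636 -0.1311  1.9465  0.0423  0.934  -1.2624] tcp [ 0.5037 -0.0684  0.1953] f [-0.187  -0.0513 -2.8846]
toolx [0.965  0.2621 0.0001] tooly [ 0.2621 -0.965  -0.    ]
cam [ 0.5745 -0.049   0.3385] 395.8194494107962
[[ 0.2633 -0.9647  0.0002]
 [-0.9243 -0.2522  0.2866]
 [-0.2765 -0.0756 -0.958 ]]

ear tops tool frame 4145
[ 0.0021  0.0207 -0.0293] [-0.0098  0.016  -0.0348] [ 0.0113  0.0247 -0.0246]
[ 0.0018 -0.0208 -0.0291] [-0.0101 -0.0247 -0.0347] [ 0.0111 -0.0161 -0.0245]
flange 6008 [-0.0279 -0.0246  0.0055] [0.0259 0.025  0.0155] [0.0098 0.0002 0.0102]
```

play_rows:
  rows:
    - [0.001, -0.0033, 0, 0, 0, 0, 0]
    - [0.0011, -0.0033, 0, 0, 0, 0, 0]
    - [0, 0, 0.012, 0, 0, 0, 0]
    - [0, 0, 0.014, 0, 0, 0, 0]
    - [0, 0, 0.014, 0, 0, 0, 0]
    - [0, 0, 0.01, 0, 0, 0, 0]
    - [0, 0, 0, 0, 0, 0, 0]
    - [0, 0, 0, 0, 0, 0, 0]

```text
time_s: 10.2
ee_pos: [0.5039, -0.0614, 0.1451]
ee_rot: [0.991, 0.132, -0.0, -0.0]
contact_force: [0.7, 0.5, -2.5]
width: 0.573
grasp_force: 62.8
```

```bash
python3 look.py w5.png|head -3; python3 - <<'E'
from meas import *
w,z=W('w5.png.npz')
s=sel(w,.504,-.061,.02,.088,.105);print('tip seen',len(s),s.mean(0) if len(s) else 0,s.min(0) if len(s) else 0,s.max(0) if len(s) else 0)
E
```

```text
t 10.2 q [ 0.1796  0.3319 -0.1312  1.9895  0.0579  0.8242 -1.2894] tcp [ 0.5039 -0.0614  0.1451] f [ 0.6543  0.4832 -2.4744]
toolx [ 0.965   0.2623 -0.0005] tooly [ 0.2623 -0.965  -0.0003]
cam [ 0.5748 -0.0421  0.2883] 395.8194494107962
tip seen 535 [ 0.5005 -0.0617  0.0991] [ 0.4856 -0.0774  0.0909] [ 0.524 -0.044  0.105]
```

play_rows:
  rows:
    - [0, 0, 0.004, 0, 0, 0, 0]
    - [0, 0, 0.003, 0, 0, 0, 0]
    - [0, 0, 0.003, 0, 0, 0, 0]
    - [0, 0, 0.002, 0, 0, 0, 0]
    - [0, 0, 0.002, 0, 0, 0, 0]
    - [0, 0, 0.001, 0, 0, 0, 0]
    - [0, 0, 0, 0, 0, 0, 0]
    - [0, 0, 0, 0, 0, 0, 0]

```text
time_s: 11.05
ee_pos: [0.5042, -0.0613, 0.1303]
ee_rot: [0.991, 0.132, 0.0, -0.0]
contact_force: [0.6, 1.4, -3.2]
width: 0.574
grasp_force: 62.9
```

play_rows:
  rows:
    - [0, 0, 0.002, 0, 0, 0, 0]
    - [0, 0, 0.002, 0, 0, 0, 0]
    - [0, 0, 0.002, 0, 0, 0, 0]
    - [0, 0, 0.001, 0, 0, 0, 0]
    - [0, 0, 0.001, 0, 0, 0, 0]
    - [0, 0, 0.001, 0, 0, 0, 0]
    - [0, 0, 0, 0, 0, 0, 0]
    - [0, 0, 0, 0, 0, 0, 0]

```text
time_s: 11.85
ee_pos: [0.5043, -0.0613, 0.1213]
ee_rot: [0.991, 0.132, 0.0, -0.0]
contact_force: [2.2, 1.9, -2.1]
width: 0.575
grasp_force: 62.9
```

play_rows:
  rows:
    - [0, 0, 0.001, 0, 0, 0, 0]
    - [0, 0, 0.001, 0, 0, 2, 0]
    - [0, 0, 0.001, 0, 0, -2, 0]
    - [0, 0, 0.0005, 0, 0, -2, 0]
    - [0, 0, 0.0005, 0, 0, 2, 0]
    - [0, 0, 0, 0, 0, 0, 0]
    - [0, 0, 0, 0, 0, 0, 0]
    - [0, 0, 0, 0, 0, 0, 0]

```text
time_s: 12.65
ee_pos: [0.5042, -0.0613, 0.1174]
ee_rot: [0.991, 0.133, 0.0, -0.0]
contact_force: [2.7, 2.5, -0.4]
width: 0.577
grasp_force: 63.1
```

play_rows:
  rows:
    - [0, 0, 0.0015, 0, 0, 0, 0]
    - [0, 0, 0.0015, 0, 0, 0, 0]
    - [0, 0, 0.0015, 0, 0, 0, 0]
    - [0, 0, 0.0015, 0, 0, 0, 0]
    - [0, 0, 0.0015, 0, 0, 0, 0]
    - [0, 0, 0.0005, 0, 0, 0, 0]
    - [0, 0, 0, 0, 0, 0, 0]
    - [0, 0, 0, 0, 0, 0, 0]

```text
time_s: 13.45
ee_pos: [0.5043, -0.0613, 0.1092]
ee_rot: [0.991, 0.132, 0.0, -0.0]
contact_force: [2.7, 3.9, -1.1]
width: 0.573
grasp_force: 63.1
```

Meshed and sliding. On to the collar.

play_rows:
  rows:
    - [0, 0, 0.0015, 0, 0, 0, 0]
    - [0, 0, 0.0015, 0, 0, 0, 0]
    - [0, 0, 0.0015, 0, 0, 0, 0]
    - [0, 0, 0.001, 0, 0, 0, 0]
    - [0, 0, 0.0005, 0, 0, 0, 0]
    - [0, 0, 0.0005, 0, 0, 0, 0]
    - [0, 0, 0, 0, 0, 0, 0]
    - [0, 0, 0, 0, 0, 0, 0]

```text
time_s: 14.25
ee_pos: [0.5043, -0.0613, 0.1028]
ee_rot: [0.991, 0.132, 0.0, -0.0]
contact_force: [2.0, 4.0, 0.2]
width: 0.572
grasp_force: 63.1
```

play_rows:
  rows:
    - [0, 0, 0.0005, 0, 0, 0, 0]
    - [0, 0, 0.0005, 0, 0, 0, 0]
    - [0, 0, 0.0005, 0, 0, 0, 0]
    - [0, 0, 0.0005, 0, 0, 0, 0]
    - [0, 0, 0, 0, 0, 0, 0]
    - [0, 0, 0, 0, 0, 0, 0]
    - [0, 0, 0, 0, 0, 0, 0]
    - [0, 0, 0, 0, 0, 0, 0]

```text
time_s: 15.05
ee_pos: [0.5045, -0.0613, 0.1016]
ee_rot: [0.991, 0.132, 0.0, -0.0]
contact_force: [0.6, 4.6, 7.8]
width: 0.575
grasp_force: 64.2
```

Home on the collar (z is as predicted, 11 N). Now I turn yoke and shaft by +23° about tool z.

play_rows:
  rows:
    - [0, 0, 0, 0, 0, 4, 0]
    - [0, 0, 0, 0, 0, 4, 0]
    - [0, 0, 0, 0, 0, 4, 0]
    - [0, 0, 0, 0, 0, 4, 0]
    - [0, 0, 0, 0, 0, 4, 0]
    - [0, 0, 0, 0, 0, 3.2, 0]
    - [0, 0, 0, 0, 0, 0, 0]
    - [0, 0, 0, 0, 0, 0, 0]

```text
time_s: 15.85
ee_pos: [0.5049, -0.0611, 0.1016]
ee_rot: [0.998, -0.069, 0.001, -0.0]
contact_force: [0.9, 4.5, 6.7]
width: 0.577
grasp_force: 63.7
```

```bash
python3 yk.py w6.png; python3 - <<'E'
from meas import *
w,z=W('w6.png.npz')
g=sel(w,.504,-.061,.08,.004,.045);r=cv2.minAreaRect(g[:,:2].astype(np.float32)*1000);print('gb',r)
t=sel(w,.504,-.061,.04,.126,.14);t=t[np.abs(t[:,1]+.061)<.03];a,b=t[t[:,1]>-.061].mean(0),t[t[:,1]<-.061].mean(0);print(a,b,(a+b)/2,np.degrees(np.arctan2(a[0]-b[0],a[1]-b[1])))
cv2.imwrite('pics/c6.png',cv2.cvtColor(z['im'],cv2.COLOR_RGB2BGR))
E
```

```text
t 15.85 q [ 0.0959  0.3965 -0.0336  2.0195  0.0191  0.7243 -1.6592] tcp [ 0.5049 -0.0611  0.1016] f [0.8522 4.4995 6.7247]
toolx [ 0.9904 -0.1385  0.0016] tooly [-0.1385 -0.9904 -0.0004]
cam [ 0.5773 -0.0709  0.245 ] 395.8194494107962
[[-0.1374 -0.9905 -0.0003]
 [-0.9494  0.1316  0.285 ]
 [-0.2823  0.0394 -0.9585]]

ear tops tool frame 4152
[ 0.002   0.0206 -0.0293] [-0.01    0.0158 -0.0345] [ 0.0112  0.0246 -0.0244]
[ 0.0017 -0.0209 -0.0292] [-0.0101 -0.0248 -0.0347] [ 0.0109 -0.0162 -0.0245]
flange 7152 [-0.0283 -0.0247  0.0055] [0.0259 0.0246 0.0155] [0.0061 0.     0.01  ]
gb ((507.8602294921875, -61.34901809692383), (110.31220245361328, 75.50178527832031), 81.93590545654297)
[ 0.5109 -0.0394  0.1317] [ 0.5046 -0.0826  0.1317] [ 0.5078 -0.061   0.1317] 8.365402180080395
```

View pics/c6.png

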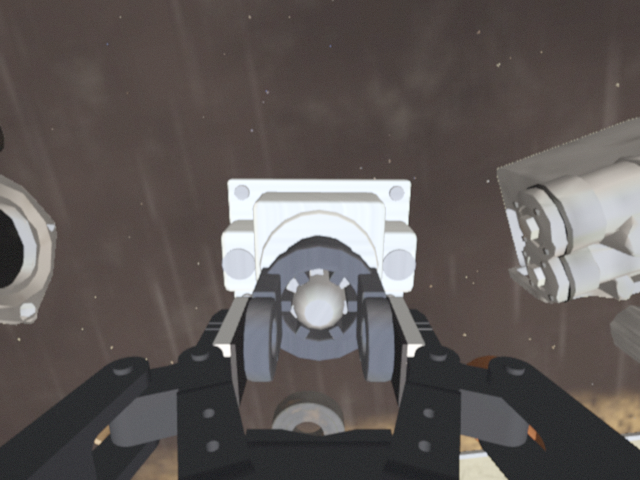

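The picture shows the ears at (262,335) and (377,335) in line with the bolts at (238,265) and (400,265). The yoke sits on the collar with the nose visible in the bore. Releasing.

play_rows:
  rows:
    - [0, 0, -0.0005, 0, 0, 0, 0]
    - [0, 0, 0, 0, 0, 0, 0.9]
    - [0, 0, 0, 0, 0, 0, 1]
    - [0, 0, 0, 0, 0, 0, 1]
    - [0, 0, 0, 0, 0, 0, 1]
    - [0, 0, 0, 0, 0, 0, 1]
    - [0, 0, 0, 0, 0, 0, 1]
    - [0, 0, 0, 0, 0, 0, 1]

```text
time_s: 16.7
ee_pos: [0.5039, -0.0616, 0.1013]
ee_rot: [0.998, -0.07, -0.0, 0.0]
contact_force: [0.6, -0.3, 0.1]
width: 1.003
grasp_force: 0.0
```

play_rows:
  rows:
    - [0, 0, -0.01, 0, 0, 0, 1]
    - [0, 0, -0.02, 0, 0, 0, 1]
    - [0, 0, -0.025, 0, 0, 0, 1]
    - [0, 0, -0.025, 0, 0, 0, 1]
    - [0, 0, -0.025, 0, 0, 0, 1]
    - [0, 0, 0, 0, 0, 0, 1]
    - [0, 0, 0, 0, 0, 0, 1]
    - [0, 0, 0, 0, 0, 0, 1]

```text
time_s: 17.5
ee_pos: [0.5033, -0.0615, 0.2057]
ee_rot: [0.998, -0.07, -0.001, -0.0]
contact_force: [-1.1, 1.0, -0.7]
width: 1.007
grasp_force: 0.0
```

```bash
python3 look.py w7.png; python3 - <<'E'
from meas import *
w,z=W('w7.png.npz')
g=sel(w,.504,-.061,.08,.004,.045);r=cv2.minAreaRect(g[:,:2].astype(np.float32)*1000);print('gb',r)
t=sel(w,.504,-.061,.04,.127,.142);a,b=t[t[:,1]>-.061],t[t[:,1]<-.061];print(np.percentile(t,99,axis=0))
a,b=a.mean(0),b.mean(0);print(a,b,(a+b)/2,np.degrees(np.arctan2(a[0]-b[0],a[1]-b[1])))
f=sel(w,.504,-.061,.035,.085,.097);print('flange',np.median(f,0))
E
```

```text
t 17.5 q [ 0.0987  0.2459 -0.0348  1.9412  0.0103  0.9559 -1.6514] tcp [ 0.5033 -0.0615  0.2057] f [-1.082   0.9533 -0.7364]
toolx [ 0.9903 -0.1391 -0.0013] tooly [-0.1391 -0.9903  0.    ]
cam [ 0.5761 -0.0714  0.3489] 395.8194494107962
[[-0.138  -0.9904  0.0002]
 [-0.9485  0.1322  0.2877]
 [-0.285   0.0395 -0.9577]]
gb ((503.5738220214844, -60.76795959472656), (110.43365478515625, 83.64988708496094), 81.8918228149414)
[ 0.5172 -0.036   0.1334]
[ 0.5075 -0.0409  0.1307] [ 0.5021 -0.081   0.1307] [ 0.5048 -0.061   0.1307] 7.579683390276195
flange [ 0.5087 -0.061   0.0916]
```

```bash
python3 -c "
from cell import env;print(env.finish_job())"
```

```text
the job is handed in; nothing more can be done
None
```

The yoke is fully home on the collar (flange top measured at 91.6 mm, 91 mm expected), with its ears about 0.5° off the bolt line. It is released, no bystander part was touched as far as I could see, and I handed the job in at about 17.5 s; no verdict was returned.

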